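Feed two lengths of component tape on a phone-repair bench

TASK

Two strips of parts are needed from the tape feeder with the yellow reel, and each turn of its crank feeds one: turn that crank exactly two full turns clockwise (seen from above), so that its knob ends where it started, then let go. Leave the crank of the feeder with the blue reel where it is.

Things in the scene. Friction and masses are not known exactly. Their poses are not given: they have to be found in the camera images.
- feeder: Tape feeder with the yellow reel, bolted to the bench: grey base 190 x 190 x 26 mm high, on it the reel lying flat, 178 mm across, top 44 mm above the bench; an aluminium tape gate 49 mm high near the base's corner at x -84, y +70 mm. Origin: on the bench at the base's centre, straight below the crank's vertical shaft; z up. A like feeder with a blue reel stands beside it; their sides vary.
- feeder_crank (a joint): Angle (rad) of the yellow reel's crank about its vertical shaft, counted on over whole turns; grows clockwise seen from above. Starts anywhere from -1.5 to 1.5; at 0 the arm points along the feeder's -x. It turns endlessly both ways, no stops or clicks, with slight friction (about 1.5 N at the knob), and stays where it is left.
- feeder_knob (a point): Middle of the black knob on the yellow reel's crank: upright cylinder 22 mm across, 40 mm tall, from 67 to 107 mm above the bench (this point: 87 mm), 50 mm from the shaft's axis. It spins freely on its pin, so a gripper from above can carry it round without turning. Below it lies the flat crank arm, 16 mm wide, top at 65 mm; the hub, 28 mm across, ends at 66 mm.
- spare_knob (a point): Middle of the like black knob (same sizes and heights) on the crank of the other feeder, the one with the blue reel: a bystander that must not be cranked.

How it is judged:
By the outcome, as a careful person would: the job done as asked, in the order asked, and still so for the second after the job is handed in, with the robot touching nothing.
It also fails if it takes over 56 s, if anything falls off the work surface, if the arm or the gripper's body presses on something with over 40 N, if the wrist force passes 120 N, or if a joint passes its speed limit or range.

ROBOT

A 6-joint arm with a two-finger parallel gripper is mounted at the origin on the work surface. World frame = base frame: x ahead of the robot, y to its left, z up, the work surface at z = 0. Lengths are in m, angles in rad, forces in N, time in s.
With the tool pointing down it reaches from about 0.35 to 0.875 m from the base axis. Payload 4.2 kg.
Tool frame: the origin (TCP) lies midway between the tips of the shut fingers; the grasp point (between the pads) lies 19 mm behind it; z points along the fingers, y is the line along which they close (so a half turn about z gives the same grasp; the last joint's range is limited). The gripper opens to 85 mm and grips with 20 to 120 N. Pads are 22 mm wide; open, the fingers measure 114 mm over their backs; the gripper's body (76 mm by 85 mm) begins 54 mm behind the grasp point. The pads swing forward as they close: fully open they stand 13 mm farther back than shut.
Start: joints at [-0.972, 0.385, 0.008, 0, -1.194, -0.259], TCP at [0.208, -0.589, 0.231] pointing down, gripper open.
Joint ranges: [-3.14, 3.14], [-1.21, 2.06], [-1.07, 1.41], [-3.16, 2.05], [-2.99, -0.16], [-3.1, 3.1]. Speed limits (rad/s): [2.79, 2.79, 3.14, 3.14, 3.14, 3.14].

INTERFACE

Orientations are given as a unit quaternion [w, x, y, z].
In Python, from station import manip, optics, ticket gives the robot as it stands.
- The arm moves only by the tool play_rows, never from a script. Its argument "motion" is one flat list of numbers, 7 for each row, row after row: the shift along the tool's x, y, z in mm, then the turn, a rotation vector about the tool's x, y, z in degrees, then the closure, from -1 (fully open) to 1 (shut). A call has 1 to 5 rows; each row is the pose to reach, as a shift and turn from the pose commanded when the call began, along the tool's axes at that moment; what a row does not reach only later rows make up. A row lasts 1/8 s, in which the tool goes at most 62.5 mm and 10.7 degrees, less where a joint would pass 70% of its speed; a pose out of reach is approached as far as the arm can. A call with a gripper value outside its range is refused whole. The fingers move at their own pace and stop on an object; "squeeze" is the grip in N (left out, the last holds). Time passes only in rows, so rows that repeat a pose let the fingers close. It gives the time, the measured TCP pose, the force, the opening and the grip force at its end, in the units of the state.
- manip.sense(): the state, without advancing time (a new reading comes with each control period).
- optics.snapshot(name): name is "scene" or "top" or "wrist"; returns the picture (384x512x3 uint8, red, green, blue); there is no depth.
- optics.calibration(name): a dict with "vertical_fov" (degrees; the focal length in pixels is half the picture's height over the tangent of half this angle, whatever the lens; pixels are square), "cx", "cy" (the principal point, pixels), "k1" (the pictures are not rectified: a ray, as slopes to the right and down, at radius r is drawn at 1 + k1 r^2 times it, then the intrinsics apply), "extrinsics" (4x4, takes a point from camera to world coordinates); the wrist camera has in their place "T_tool_cam" (4x4, takes a point from camera to tool coordinates, whose origin is the TCP and whose axes are the flange's). Camera axes: x right, y down, z forward; pixel columns grow to the right and rows downward; lengths in m; the calibration is good to about 2 mm. A picture is of the moment at which its call begins: read the wrist's pose just before it. calibration takes no time and is no camera call.
- ticket.hand_in(): hands the job in; it is judged then, once.
The state is a dict: "clock": time; "joint_pos": joint angles; "qvel": joint speeds; "joint_efforts": joint torques, N m; "ee_pos": TCP position; "tcp_rot": TCP orientation; "wrist_force": force on the tool from outside, world axes, zero at the start; "ft_torque": the same for the moment, N m; "width": finger opening in m; "grip_force": force on a finger pad.
Only numpy, scipy, OpenCV 4.12 (cv2) and the standard library are available. Lean on these libraries where they do the work, as an engineer would, in place of code of your own. Each camera call takes 0.05 s, during which the arm holds its last target. There are 200 camera calls.

## Working session

There is one attempt and no reset: what is moved stays moved. The work goes in short steps, Python scripts to look and compute and a tool call to move; the robot and the scene stay as the last step left them, time stands still between calls to the robot, and variables do not carry over. Pictures are saved under pics/ and viewed, at most 10 in all, crops included, and the job is handed in when it is done.

Besides the shell and the picture viewer there is one more tool, called after "Request:" by a JSON object that holds its "api" and its "payload". play_rows: Moves the arm, as the interface text tells. Its arguments: {"type":"object","properties":{"motion":{"type":"array","items":{"type":"number"}},"squeeze":{"type":"number"}},"required":["motion"]}

```bash
mkdir -p pics
python3 - <<'E'
from station import manip, optics, ticket
import cv2,numpy as np
print(manip.sense())
ims=[optics.snapshot(n) for n in("scene","top")]
for n in("scene","top","wrist"):print(n,optics.calibration(n))
for n,i in zip(("scene","top"),ims):
    cv2.imwrite(f"pics/{n}0.png",i[:,:,::-1])
E
```

```text
{'clock': 0.0, 'joint_pos': array([-9.72421886e-01,  3.85552524e-01,  6.60714381e-03, -5.15783470e-04,
       -1.19397862e+00, -2.58587265e-01]), 'qvel': array([ 0.00084266,  0.00034794,  0.00077971, -0.00075304,  0.00074235,
       -0.00028685]), 'joint_efforts': array([ 5.87542927e-04, -3.92287838e+01,  1.88400203e+01,  4.18596178e+00,
       -4.61930176e-03, -1.92305708e-05]), 'ee_pos': array([ 0.20812134, -0.58870567,  0.23021421]), 'tcp_rot': array([-2.23985315e-04, -1.68983589e-01,  9.85618262e-01,  1.06725601e-03]), 'wrist_force': array([ 0.21126003, -0.01377153,  0.51908145]), 'ft_torque': array([0.02643847, 0.01760114, 0.01250703]), 'grip_force': 0.0, 'width': 0.0853685566553213}
scene {'vertical_fov': 56.58739071356235, 'cx': 253.68180272471375, 'cy': 187.90691449298245, 'k1': -0.06075436288254521, 'extrinsics': array([[ 0.6559639 ,  0.4793215 , -0.58306282,  0.94816729],
       [ 0.75478831, -0.41405845,  0.50877324, -0.3608025 ],
       [ 0.00244386, -0.77382588, -0.63339366,  0.50555333],
       [ 0.        ,  0.        ,  0.        ,  1.        ]])}
top {'vertical_fov': 56.999505406424035, 'cx': 252.67588469733943, 'cy': 190.68995344623943, 'k1': -0.04219053608144494, 'extrinsics': array([[ 0.01171154, -0.98571683,  0.16800346,  0.44629687],
       [-0.99940518, -0.00608881,  0.03394413, -0.01630929],
       [-0.03243636, -0.16830107, -0.98520182,  0.71058209],
       [ 0.        ,  0.        ,  0.        ,  1.        ]])}
wrist {'vertical_fov': 67.28565976281622, 'cx': 255.5352934250384, 'cy': 189.79688765090353, 'k1': 0.0039011450953771055, 'T_tool_cam': array([[ 2.20534790e-04, -9.61341406e-01, -2.75359135e-01,
         6.97891042e-02],
       [ 9.99999975e-01,  2.23147209e-04,  2.18410538e-05,
         4.27930608e-04],
       [ 4.04489131e-05, -2.75359133e-01,  9.61341431e-01,
        -1.42597820e-01],
       [ 0.00000000e+00,  0.00000000e+00,  0.00000000e+00,
         1.00000000e+00]])}
```

View pics/top0.png

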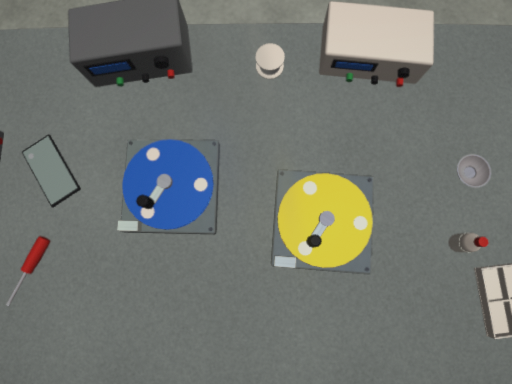

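View pics/scene0.png

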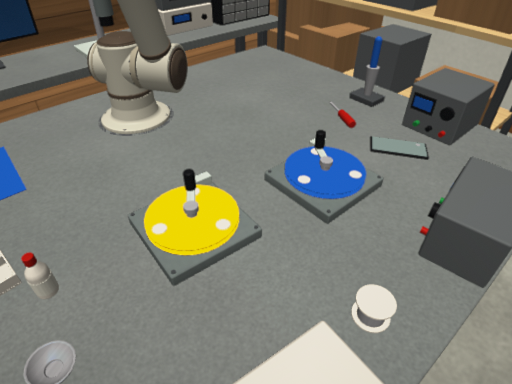

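Top view: yellow reel centred at about (326,219), its knob near (314,241), gate at (285,262). The blue feeder is at (168,184). Scene view: the yellow reel's knob is at about (189,180).

```bash
cat > h.py <<'E'
import cv2,numpy as np
from station import manip, optics, ticket
from scipy.spatial.transform import Rotation as R
def ray(c,E,uv):
    f=192/np.tan(np.radians(c["vertical_fov"]/2))
    K=np.array([[f,0,c["cx"]],[0,f,c["cy"]],[0,0,1]])
    p=cv2.undistortPoints(np.array([[uv]],float),K,np.array([c["k1"],0,0,0,0.]))[0,0]
    return E[:3,3],E[:3,:3]@[p[0],p[1],1]
def onz(c,E,uv,z):
    o,d=ray(c,E,uv); return o+d*(z-o[2])/d[2]
def big(m,near=None):
    cs,_=cv2.findContours(m.astype(np.uint8),cv2.RETR_EXTERNAL,cv2.CHAIN_APPROX_NONE)
    return max(cs,key=cv2.contourArea)
def tri(r1,r2):
    A=np.stack([r1[1],-r2[1]],1); t=np.linalg.lstsq(A,r2[0]-r1[0],rcond=None)[0]
    a,b=r1[0]+t[0]*r1[1],r2[0]+t[1]*r2[1]; return (a+b)/2,np.linalg.norm(a-b)
E
python3 - <<'E'
from h import *
rs={}
for n,box in(("top",(300,225,330,255)),("scene",(178,165,202,192))):
    im=cv2.imread(f"pics/{n}0.png");c=optics.calibration(n);E=c["extrinsics"]
    b,g,r=[im[:,:,i].astype(int) for i in range(3)]
    h=cv2.convexHull(big((r>130)&(g>120)&(b<80)))[:,0]
    P=np.array([onz(c,E,p.astype(float),.044)[:2] for p in h],np.float32)
    e=cv2.fitEllipse(P*1000);print(n,"reel",e)
    x0,y0,x1,y1=box;m=np.zeros(b.shape,bool);m[y0:y1,x0:x1]=(im.max(2)<50)[y0:y1,x0:x1]
    k=big(m);M=cv2.moments(k);uv=(M['m10']/M['m00'],M['m01']/M['m00'])
    print("knob",uv,cv2.boundingRect(k),M['m00'],onz(c,E,uv,.087)); rs[n]=ray(c,E,uv)
print(tri(rs["top"],rs["scene"]))
E
```

```text
top reel ((506.57611083984375, -129.04690551757812), (175.5837860107422, 176.8496551513672), 49.31132888793945)
knob (313.68342644320296, 240.59590316573556) (308, 236, 13, 10) 89.5 [ 0.46511796 -0.10216864  0.087     ]
scene reel ((509.5697326660156, -131.29347229003906), (177.62220764160156, 189.0078125), 60.69064712524414)
knob (189.0479102956167, 179.23751274209988) (184, 169, 11, 21) 163.5 [ 0.46233284 -0.10095358  0.087     ]
(array([ 0.46492976, -0.10207869,  0.08910598]), np.float64(0.00046899793062492686))
```

Request:
{"api": "play_rows", "payload": {"motion": [-55,50,0,0,0,10,-1,-110,100,0,0,0,19.5,-1,-165,150,10,0,0,19.5,-1,-215,200,20,0,0,19.5,-1,-265,245,20,0,0,19.5,-1], "squeeze": 30}}

```text
clock: 0.72
ee_pos: [0.3537, -0.3116, 0.2132]
tcp_rot: [-0.0, 0.0, 1.0, 0.0]
wrist_force: [1.7, -0.7, -0.2]
width: 0.0851
grip_force: 0.0
```

Request:
{"api": "play_rows", "payload": {"motion": [-30,50,0,0,0,0,-1,-55,100,0,0,0,0,-1,-80,140,0,0,0,0,-1,-88,168,0,0,0,0,-1,-88,168,0,0,0,0,-1]}}

```text
clock: 1.35
ee_pos: [0.4419, -0.1442, 0.2135]
tcp_rot: [-0.0, -0.001, 1.0, 0.0]
wrist_force: [-0.1, -0.0, -0.5]
width: 0.0854
grip_force: 0.0
```

Run:
```python
from h import *
s=manip.sense();im=optics.snapshot("wrist");print(s["ee_pos"],s["tcp_rot"],s["joint_pos"],s["wrist_force"])
cv2.imwrite("pics/w1.png",im[:,:,::-1])
```

```text
[ 0.44189639 -0.14419376  0.21353297] [-3.39999331e-04 -1.37822248e-03  9.99998986e-01  1.13061358e-04] [ 3.53600242e-02  1.25674853e-01 -3.94839043e-01 -2.87009967e-04
 -1.05095437e+00 -1.60325725e+00] [-0.08205746 -0.00507084 -0.49246292]
```

View pics/w1.png

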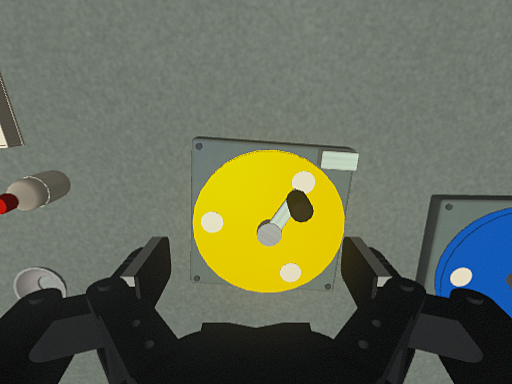

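Wrist view: the knob's top is at about (300,206), the hub at (269,233), and the whole yellow reel is in view.

Run:
```python
from h import *
q=np.array([-3.4e-4,-1.378e-3,.999999,1.13e-4]);T=np.eye(4);T[:3,:3]=R.from_quat(q[[1,2,3,0]]).as_matrix();T[:3,3]=[.4419,-.1442,.2135]
c=optics.calibration("wrist");E=T@c["T_tool_cam"];print(E[:3,3])
im=cv2.imread("pics/w1.png");b,g,r=[im[:,:,i].astype(int) for i in range(3)]
h=cv2.convexHull(big((r>130)&(g>120)&(b<80)))[:,0]
print(cv2.fitEllipse(np.array([onz(c,E,p.astype(float),.044)[:2]*1000 for p in h],np.float32)))
x0,y0,x1,y1=280,180,325,230;m=np.zeros(b.shape,bool);m[y0:y1,x0:x1]=(im.max(2)<75)[y0:y1,x0:x1]
k=big(m);M=cv2.moments(k);uv=(M['m10']/M['m00'],M['m01']/M['m00']);print(uv,cv2.boundingRect(k),onz(c,E,uv,.087))
ct=optics.calibration("top");print(tri(ray(c,E,uv),ray(ct,ct["extrinsics"],(313.68,240.6))))
x0,y0,x1,y1=252,215,286,250;m=np.zeros(b.shape,bool);m[y0:y1,x0:x1]=((abs(r-b)<40)&(r>90))[y0:y1,x0:x1]
print("hub",cv2.boundingRect(big(m)),onz(c,E,(269,234),.066))
```

```text
[ 0.37205234 -0.143948    0.35614627]
((505.2308349609375, -128.87139892578125), (176.82579040527344, 178.57342529296875), 95.03180694580078)
(299.1818181818182, 205.86217948717947) (286, 190, 27, 32) [ 0.4653023  -0.10064336  0.087     ]
(array([ 0.46469666, -0.10142632,  0.08975633]), np.float64(0.0009662964032948344))
hub (257, 215, 29, 31) [ 0.50519496 -0.12882496  0.066     ]
```

Request:
{"api": "play_rows", "payload": {"motion": [-22.5,43.5,30,0,0,0,-1,-22.5,43.5,60,0,0,0,-1,-22.5,43.5,90,0,0,0,-1,-22.5,43.5,90,0,0,0,-1,-22.5,43.5,90,0,0,0,-1]}}

```text
clock: 2.02
ee_pos: [0.4648, -0.1029, 0.1248]
tcp_rot: [0.001, 0.001, 1.0, -0.0]
wrist_force: [-0.5, -0.0, 0.6]
width: 0.0854
grip_force: 0.0
```

Request:
{"api": "play_rows", "payload": {"motion": [0,2,25,0,0,0,-1,0,2,51,0,0,0,-1,0,2,51,0,0,0,-1,0,2,51,0,0,0,-1]}}

```text
clock: 2.52
ee_pos: [0.4655, -0.1003, 0.0744]
tcp_rot: [0.002, 0.0, 1.0, -0.0]
wrist_force: [0.1, -0.5, 0.5]
width: 0.0855
grip_force: 0.0
```

Run:
```python
from h import *
s=manip.sense();im=optics.snapshot("wrist");print(s["ee_pos"],s["wrist_force"])
cv2.imwrite("pics/w2.png",im[:,:,::-1])
```

```text
[ 0.46548709 -0.10033328  0.07443188] [ 0.05626851 -0.47574532  0.50906394]
```

View pics/w2.png

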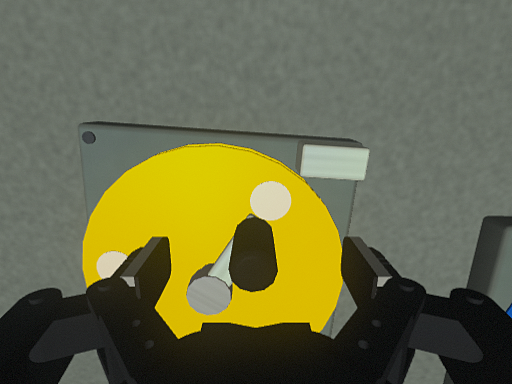

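The knob is at about u=254, midway between the fingers (170 and 342), so I'm closing.

Request:
{"api": "play_rows", "payload": {"motion": [0,0,0,0,0,0,1,0,0,0,0,0,0,1,0,0,0,0,0,0,1,0,0,0,0,0,0,1,0,0,0,0,0,0,1], "squeeze": 30}}

```text
clock: 3.2
ee_pos: [0.4643, -0.1002, 0.0731]
tcp_rot: [0.0, 0.0, 1.0, -0.0]
wrist_force: [-0.6, -0.9, 3.6]
width: 0.0214
grip_force: 30.6
```

Run:
```python
import numpy as np
# tool offsets (mm) in frame x=-X, y=+Y, centre (.5055,-.129), knob at angle a0
a0=np.arctan2(28.4,-41.1)
for k in range(25):
    if k%5==0:print("call",k//5,"start"); 
    s=a0-np.radians(14.4)*(k//5*5);a=a0-np.radians(14.4)*(k+1)
    d=50*np.array([-(np.cos(a)-np.cos(s)),np.sin(a)-np.sin(s)]);print(d.round(1))
```

```text
call 0 start
[-8.4  9.3]
[-18.8  16.3]
[-30.6  20.5]
[-43.1  21.5]
[-55.5  19.5]
call 1 start
[-11.5  -5.1]
[-21.3 -12.8]
[-28.9 -22.8]
[-33.8 -34.3]
[-35.7 -46.7]
call 2 start
[  1.3 -12.5]
[  5.6 -24.2]
[ 12.7 -34.5]
[ 22.2 -42.8]
[ 33.4 -48.4]
call 3 start
[12.3 -2.6]
[24.8 -2.1]
[36.8  1.4]
[47.5  7.9]
[56.3 16.8]
call 4 start
[ 6.3 10.8]
[ 9.7 22.9]
[10.  35.4]
[ 7.2 47.6]
[ 1.4 58.8]
```

Request:
{"api": "play_rows", "payload": {"motion": [-8.4,9.3,0,0,0,0,1,-18.8,16.3,0,0,0,0,1,-30.6,20.5,0,0,0,0,1,-43.1,21.5,0,0,0,0,1,-55.5,19.5,0,0,0,0,1]}}

```text
clock: 3.82
ee_pos: [0.5198, -0.0811, 0.073]
tcp_rot: [-0.001, -0.0, 1.0, -0.001]
wrist_force: [-4.6, -7.9, 8.4]
width: 0.0212
grip_force: 31.2
```

Forces are small, so I'll carry on.

Request:
{"api": "play_rows", "payload": {"motion": [-11.5,-5.1,0,0,0,0,1,-21.3,-12.8,0,0,0,0,1,-28.9,-22.8,0,0,0,0,1,-33.8,-34.3,0,0,0,0,1,-35.7,-46.7,0,0,0,0,1]}}

```text
clock: 4.45
ee_pos: [0.5552, -0.127, 0.073]
tcp_rot: [-0.001, 0.0, 1.0, 0.0]
wrist_force: [-5.6, 1.2, 8.4]
width: 0.021
grip_force: 31.2
```

Request:
{"api": "play_rows", "payload": {"motion": [1.3,-12.5,0,0,0,0,1,5.6,-24.2,0,0,0,0,1,12.7,-34.5,0,0,0,0,1,22.2,-42.8,0,0,0,0,1,33.4,-48.4,0,0,0,0,1]}}

```text
clock: 5.08
ee_pos: [0.5234, -0.1758, 0.0731]
tcp_rot: [0.002, -0.0, 1.0, -0.0]
wrist_force: [2.1, 1.0, 4.1]
width: 0.0213
grip_force: 30.8
```

Request:
{"api": "play_rows", "payload": {"motion": [12.3,-2.6,0,0,0,0,1,24.8,-2.1,0,0,0,0,1,36.8,1.4,0,0,0,0,1,47.5,7.9,0,0,0,0,1,56.3,16.8,0,0,0,0,1]}}

```text
clock: 5.7
ee_pos: [0.4645, -0.1587, 0.0731]
tcp_rot: [-0.0, 0.0, 1.0, 0.0]
wrist_force: [2.4, -0.4, 4.0]
width: 0.0211
grip_force: 30.8
```

Request:
{"api": "play_rows", "payload": {"motion": [6.3,10.8,0,0,0,0,1,9.7,22.9,0,0,0,0,1,10,35.4,0,0,0,0,1,7.2,47.6,0,0,0,0,1,1.4,58.8,0,0,0,0,1]}}

```text
clock: 6.32
ee_pos: [0.4647, -0.0995, 0.0731]
tcp_rot: [0.0, -0.0, 1.0, -0.0]
wrist_force: [3.7, -5.4, 1.6]
width: 0.0204
grip_force: 30.7
```

One turn is done and the knob is still held (opening 21 mm). Starting the second.

Request:
{"api": "play_rows", "payload": {"motion": [-8.4,9.3,0,0,0,0,1,-18.8,16.3,0,0,0,0,1,-30.6,20.5,0,0,0,0,1,-43.1,21.5,0,0,0,0,1,-55.5,19.5,0,0,0,0,1]}}

```text
clock: 6.95
ee_pos: [0.5186, -0.0808, 0.073]
tcp_rot: [-0.002, 0.0, 1.0, -0.001]
wrist_force: [-3.6, -5.5, 10.1]
width: 0.0206
grip_force: 31.4
```

Request:
{"api": "play_rows", "payload": {"motion": [-11.5,-5.1,0,0,0,0,1,-21.3,-12.8,0,0,0,0,1,-28.9,-22.8,0,0,0,0,1,-33.8,-34.3,0,0,0,0,1,-35.7,-46.7,0,0,0,0,1]}}

```text
clock: 7.58
ee_pos: [0.5551, -0.1267, 0.073]
tcp_rot: [-0.001, 0.0, 1.0, 0.0]
wrist_force: [-1.0, 1.4, 8.8]
width: 0.0206
grip_force: 31.3
```

Request:
{"api": "play_rows", "payload": {"motion": [1.3,-12.5,0,0,0,0,1,5.6,-24.2,0,0,0,0,1,12.7,-34.5,0,0,0,0,1,22.2,-42.8,0,0,0,0,1,33.4,-48.4,0,0,0,0,1]}}

```text
clock: 8.2
ee_pos: [0.523, -0.1759, 0.0731]
tcp_rot: [0.001, 0.0, 1.0, -0.0]
wrist_force: [2.7, -1.3, 5.6]
width: 0.0208
grip_force: 31.0
```

Request:
{"api": "play_rows", "payload": {"motion": [12.3,-2.6,0,0,0,0,1,24.8,-2.1,0,0,0,0,1,36.8,1.4,0,0,0,0,1,47.5,7.9,0,0,0,0,1,56.3,16.8,0,0,0,0,1]}}

```text
clock: 8.82
ee_pos: [0.4647, -0.1589, 0.073]
tcp_rot: [-0.0, 0.001, 1.0, -0.0]
wrist_force: [2.2, -0.1, 5.7]
width: 0.0209
grip_force: 31.0
```

Request:
{"api": "play_rows", "payload": {"motion": [6.3,10.8,0,0,0,0,1,9.7,22.9,0,0,0,0,1,10,35.4,0,0,0,0,1,7.2,47.6,0,0,0,0,1,1.4,58.8,0,0,0,0,1]}}

```text
clock: 9.45
ee_pos: [0.4643, -0.1, 0.0731]
tcp_rot: [0.0, 0.0, 1.0, -0.0]
wrist_force: [5.1, -5.2, 2.5]
width: 0.0211
grip_force: 30.7
```

Request:
{"api": "play_rows", "payload": {"motion": [0,0,0,0,0,0,1,0,0,0,0,0,0,1,0,0,0,0,0,0,1]}}

```text
clock: 9.82
ee_pos: [0.4645, -0.0998, 0.073]
tcp_rot: [0.0, 0.0, 1.0, 0.0]
wrist_force: [3.3, 0.8, 6.5]
width: 0.0209
grip_force: 31.1
```

Request:
{"api": "play_rows", "payload": {"motion": [0,0,0,0,0,0,-1,0,0,0,0,0,0,-1,0,0,0,0,0,0,-1,0,0,0,0,0,0,-1,0,0,0,0,0,0,-1]}}

```text
clock: 10.45
ee_pos: [0.4642, -0.1002, 0.0727]
tcp_rot: [-0.0, 0.0, 1.0, 0.0]
wrist_force: [0.4, 0.2, 0.1]
width: 0.0851
grip_force: 0.0
```

Request:
{"api": "play_rows", "payload": {"motion": [0,0,-30,0,0,0,-1,0,0,-70,0,0,0,-1,10,-20,-110,0,0,0,-1,22.5,-44,-140,0,0,0,-1,22.5,-44,-140,0,0,0,-1]}}

```text
clock: 11.08
ee_pos: [0.4425, -0.1451, 0.2153]
tcp_rot: [0.003, 0.001, 1.0, -0.0]
wrist_force: [-0.0, -0.6, -0.8]
width: 0.0853
grip_force: 0.0
```

Request:
{"api": "play_rows", "payload": {"motion": [0,0,0,0,0,0,-1,0,0,0,0,0,0,-1]}}

```text
clock: 11.32
ee_pos: [0.4414, -0.1437, 0.2116]
tcp_rot: [-0.001, 0.0, 1.0, 0.0]
wrist_force: [-1.1, 0.9, -0.6]
width: 0.0855
grip_force: 0.0
```

Run:
```python
from h import *
s=manip.sense();im=optics.snapshot("wrist")[:,:,::-1].copy();cv2.imwrite("pics/w3.png",im)
T=np.eye(4);T[:3,:3]=R.from_quat(s["tcp_rot"][[1,2,3,0]]).as_matrix();T[:3,3]=s["ee_pos"]
c=optics.calibration("wrist");E=T@c["T_tool_cam"];print(s["ee_pos"],s["tcp_rot"])
x0,y0,x1,y1=270,175,330,235;m=np.zeros(im.shape[:2],bool);m[y0:y1,x0:x1]=(im.max(2)<75)[y0:y1,x0:x1]
k=big(m);M=cv2.moments(k);uv=(M['m10']/M['m00'],M['m01']/M['m00']);print(uv,cv2.boundingRect(k),onz(c,E,uv,.087))
b,g,r=[im[:,:,i].astype(int) for i in range(3)]
h=cv2.convexHull(big((r>130)&(g>120)&(b<80)))[:,0]
print(cv2.fitEllipse(np.array([onz(c,E,p.astype(float),.044)[:2]*1000 for p in h],np.float32)))
```

```text
[ 0.44140863 -0.14371373  0.21159035] [-1.32404838e-03  4.77757691e-05  9.99999117e-01  1.01894971e-04]
(300.72590702947844, 208.3268140589569) (288, 192, 27, 33) [ 0.46656418 -0.0989197   0.087     ]
((505.1964111328125, -128.84921264648438), (176.60768127441406, 178.7891845703125), 91.7036361694336)
```

View pics/w3.png

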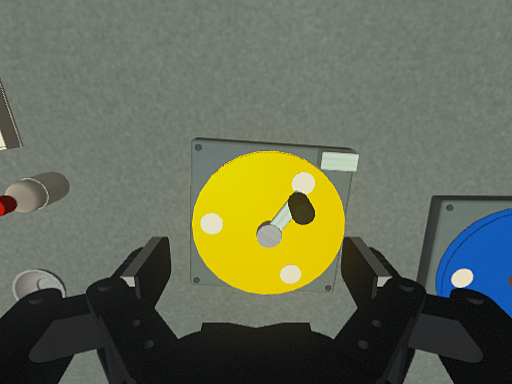

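The knob seems about 2° past its start. I'll back away and compare with the first pictures from the fixed cameras.

Request:
{"api": "play_rows", "payload": {"motion": [50,-50,-20,0,0,0,-1,60,-100,-20,0,0,0,-1,60,-150,-20,0,0,0,-1,60,-200,-20,0,0,0,-1,60,-200,-20,0,0,0,-1]}}

```text
clock: 12.0
ee_pos: [0.3815, -0.3463, 0.2312]
tcp_rot: [-0.001, 0.002, 1.0, 0.0]
wrist_force: [-0.7, 0.4, -0.8]
width: 0.0854
grip_force: 0.0
```

Run:
```python
from h import *
for n,box in(("top",(300,225,330,255)),("scene",(178,165,205,192))):
    new=optics.snapshot(n)[:,:,::-1].copy();cv2.imwrite(f"pics/{n}1.png",new);c=optics.calibration(n);E=c["extrinsics"]
    for im in(cv2.imread(f"pics/{n}0.png"),new):
        x0,y0,x1,y1=box;m=np.zeros(im.shape[:2],bool);m[y0:y1,x0:x1]=(im.max(2)<50)[y0:y1,x0:x1]
        k=big(m);M=cv2.moments(k);uv=(M['m10']/M['m00'],M['m01']/M['m00'])
        p=onz(c,E,uv,.087);print(n,uv,cv2.boundingRect(k),M['m00'],p,np.degrees(np.arctan2(p[1]+.129,p[0]-.5055)))
a,b=[cv2.imread(f"pics/top{i}.png")[90:300,90:410] for i in(0,1)]
cv2.imwrite("pics/cmp.png",cv2.resize(np.vstack([a,b]),None,fx=1.4,fy=1.4))
```

```text
top (313.68342644320296, 240.59590316573556) (308, 236, 13, 10) 89.5 [ 0.46511796 -0.10216864  0.087     ] 146.39842703764603
top (312.56308851224105, 239.79284369114876) (307, 235, 12, 11) 88.5 [ 0.46648961 -0.10024272  0.087     ] 143.60348612081594
scene (189.0479102956167, 179.23751274209988) (184, 169, 11, 21) 163.5 [ 0.46233284 -0.10095358  0.087     ] 146.98755321761604
scene (190.1818181818182, 179.06969696969696) (185, 169, 12, 21) 165.0 [ 0.46331449 -0.09902042  0.087     ] 144.6000955877889
```

View pics/cmp.png

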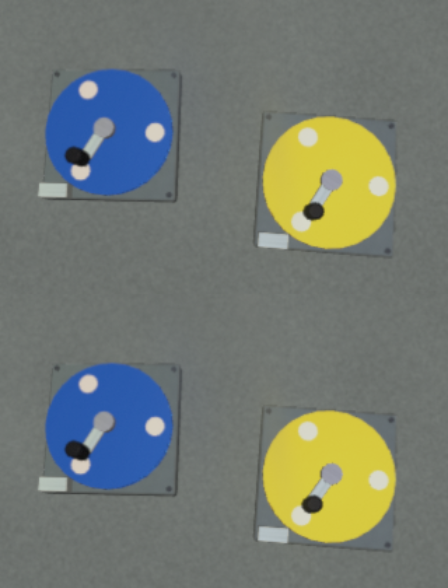

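The comparison shows the blue crank unmoved and the yellow knob about 2.5° (2.2 mm) past its start. There is plenty of time, so I'll regrasp and trim it back.

Request:
{"api": "play_rows", "payload": {"motion": [-20,50,0,0,0,0,-1,-40,100,10,0,0,0,-1,-60,150,20,0,0,0,-1,-80,200,31,0,0,0,-1,-83,246,31,0,0,0,-1]}}

```text
clock: 12.72
ee_pos: [0.4648, -0.095, 0.2008]
tcp_rot: [-0.001, -0.001, 1.0, -0.0]
wrist_force: [-1.1, -0.6, 0.1]
width: 0.0855
grip_force: 0.0
```

Request:
{"api": "play_rows", "payload": {"motion": [0,0,30,0,0,0,-1,0,0,60,0,0,0,-1,0,0,80,0,0,0,-1,0,0,80,0,0,0,-1,0,0,80,0,0,0,-1]}}

```text
clock: 13.35
ee_pos: [0.4654, -0.0975, 0.1227]
tcp_rot: [0.001, -0.001, 1.0, -0.0]
wrist_force: [0.1, 0.8, 0.1]
width: 0.0853
grip_force: 0.0
```

Request:
{"api": "play_rows", "payload": {"motion": [0,-2,25,0,0,0,-1,0,-2,49,0,0,0,-1,0,-2,49,0,0,0,-1,0,-2,49,0,0,0,-1,0,-2,49,0,0,0,-1]}}

```text
clock: 13.98
ee_pos: [0.4659, -0.1, 0.0741]
tcp_rot: [0.001, 0.0, 1.0, 0.0]
wrist_force: [0.4, 0.2, -0.5]
width: 0.0853
grip_force: 0.0
```

Request:
{"api": "play_rows", "payload": {"motion": [0,0,0,0,0,0,1,0,0,0,0,0,0,1,0,0,0,0,0,0,1,0,0,0,0,0,0,1,0,0,0,0,0,0,1]}}

```text
clock: 14.6
ee_pos: [0.4648, -0.1001, 0.073]
tcp_rot: [-0.0, 0.0, 1.0, 0.0]
wrist_force: [-0.4, 1.4, 2.7]
width: 0.0209
grip_force: 30.3
```

Same pose as at release. Now I'll trim it back, let go, and lift away.

Request:
{"api": "play_rows", "payload": {"motion": [1.3,-1.9,0,0,0,0,1,1.3,-1.9,0,0,0,0,1,1.3,-1.9,0,0,0,0,1]}}

```text
clock: 14.98
ee_pos: [0.4636, -0.102, 0.073]
tcp_rot: [-0.0, 0.0, 1.0, 0.0]
wrist_force: [-1.8, 3.1, 3.9]
width: 0.021
grip_force: 30.4
```

Request:
{"api": "play_rows", "payload": {"motion": [0,0,0,0,0,0,-1,0,0,0,0,0,0,-1,0,0,0,0,0,0,-1,0,0,0,0,0,0,-1,0,0,0,0,0,0,-1]}}

```text
clock: 15.6
ee_pos: [0.4636, -0.1021, 0.0728]
tcp_rot: [0.0, 0.0, 1.0, -0.0]
wrist_force: [-1.0, -0.5, 0.2]
width: 0.0854
grip_force: 0.0
```

Request:
{"api": "play_rows", "payload": {"motion": [0,0,-40,0,0,0,-1,0,0,-80,0,0,0,-1,0,0,-130,0,0,0,-1,40,-40,-150,0,0,0,-1,80,-80,-150,0,0,0,-1]}}

```text
clock: 16.23
ee_pos: [0.3838, -0.1827, 0.2248]
tcp_rot: [0.002, -0.001, 1.0, -0.0]
wrist_force: [-0.3, -1.2, -0.9]
width: 0.0858
grip_force: 0.0
```

Request:
{"api": "play_rows", "payload": {"motion": [0,-50,0,0,0,0,-1,0,-100,0,0,0,0,-1,0,-150,0,0,0,0,-1,0,-150,0,0,0,0,-1]}}

```text
clock: 16.73
ee_pos: [0.383, -0.3346, 0.2221]
tcp_rot: [-0.0, 0.003, 1.0, 0.0]
wrist_force: [-0.4, 0.0, -0.5]
width: 0.0851
grip_force: 0.0
```

Run:
```python
from h import *
for n,box in(("top",(300,225,330,255)),("scene",(178,165,205,192))):
    new=optics.snapshot(n)[:,:,::-1].copy();cv2.imwrite(f"pics/{n}2.png",new);c=optics.calibration(n);E=c["extrinsics"]
    for im in(cv2.imread(f"pics/{n}0.png"),new):
        x0,y0,x1,y1=box;m=np.zeros(im.shape[:2],bool);m[y0:y1,x0:x1]=(im.max(2)<50)[y0:y1,x0:x1]
        k=big(m);M=cv2.moments(k);uv=(M['m10']/M['m00'],M['m01']/M['m00'])
        p=onz(c,E,uv,.087);print(n,uv,M['m00'],np.degrees(np.arctan2(p[1]+.129,p[0]-.5055)))
print(manip.sense()["wrist_force"])
```

```text
top (313.68342644320296, 240.59590316573556) 89.5 146.39842703764603
top (313.86813186813185, 240.66666666666663) 91.0 146.79120258069403
scene (189.0479102956167, 179.23751274209988) 163.5 146.98755321761604
scene (188.90345528455282, 179.2510162601626) 164.0 147.2931187166643
[ 0.15468772 -0.02079872 -1.09542874]
```

Within 0.4° of the start, so I'm handing in.

```bash
python3 -c "
from station import ticket
print(ticket.hand_in())"
```

```text
the job is handed in; nothing more can be done
None
```

I turned the yellow reel's crank two full turns clockwise and let go; its knob is within about 0.4° of where it started, after a small 2.5° trim back. The blue reel's crank wasn't touched, and I've handed the job in.

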